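Raise the camera mast in the bedside box

TASK

Lift the tray off the bedside box and set it down flat in the middle of the cork mat, without dropping it. Then pinch in the release button on the side of the mast head inside the box and pull the mast straight up past its first stop to its second, fully extended stop. It springs back if let go, so finish still holding the head up there; leave everything else as it stands.

Things in the scene. Friction and masses are not known exactly. Their poses are not given: they have to be found in the camera images.
- caddy: Open-topped bamboo box, fixed to the table, 170 (x) x 220 (y) x 130 mm high, walls and floor 8 mm. Origin: centre of the underside; z up. A telescoping mast stands inside on the line x = +25 mm, y = 0 of this frame. The tray covers the box at the start.
- tray: Bamboo tray lying over the box's mouth like a lid, 170 (x) x 220 (y) mm, about 0.4 kg. Origin: centre of the underside of its 8 mm deep plug (146 x 196 mm, 4 mm play in the mouth), 122 mm above the box's underside at the start, axes along the box's. Rim 36 mm above the origin. A carrying board 14 (x) x 120 (y) mm stands in its middle, top 72 mm above the origin: grasp it across x.
- mat: Cork mat, fixed, 200 (x) x 250 (y) x 4 mm, on the table on the other side from the box. Origin: centre of its underside.
- head: Black block on top of the mast, 34 (x) x 30 (y) x 36 mm high, axes along the box's. Origin: centre of its underside, 76 mm above the box's underside when the mast is down (its top 112 mm, with a 6 mm camera screw on it to 118 mm). The release button is on its +y face; the face across from it is plain. Under it are round tubes. It turns with the box only.
- button_face (a point): Centre of the outer face of the release button: a grey pad 24 (x) x 22 mm high standing 6 mm out of the head's +y face, 18 mm above the head's underside. It goes 5 mm in towards -y, against a spring (2 N to start, 8 N fully in); a gripper closing along y across the button and the plain face (36 mm, 31 mm pressed) pushes it in.
- release (a joint): Release button travel in m: 0 out, 0.005 fully in. While less than about 3 mm in, and the mast down, a catch holds the mast down; once the mast is up more than 15 mm the button no longer matters (let go, the mast comes down to rest on the catch 13 mm up).
- mast_upper (a joint): Thin upper tube, m drawn out of the lower tube: 0 down, 0.05 its stop. It comes out first, against 4 to 5 N: this is the first stop, 50 mm up.
- mast_lower (a joint): Thick lower tube, m drawn out of its socket: 0 down, 0.05 its stop. It follows after the first stop, against 8 to 11 N. Both at 0.05 is the second, rigid stop: the head is then 100 mm above its lowest position. Springs draw both down when the head is let go.
- camera: Bystander: black camera, 138 mm wide, 106 mm high, lens to the robot. Origin: centre of its underside.
- lens: Bystander: black lens standing upright, diameter 68, height 85 mm. Origin: centre of its underside.
- tumbler: Bystander: white cup, diameter 68, height 90 mm. Origin: centre of its underside.
- books: Bystander: two stacked books, 130 x 190 x 40 mm. Origin: centre of the underside.
- phone: Bystander: phone lying flat, 72 x 148 x 9 mm. Origin: centre of its underside.
- pen_case: Bystander: slim metal case, 140 x 20 x 16 mm, lying along x between box and mat. Origin: centre of its underside.
- battery: Bystander on the floor of the box: black battery 38 x 56 x 20 mm. Origin: centre of its underside.
- lens_cap: Bystander on the floor of the box: grey lens cap, diameter 52, height 9 mm. Origin: centre of its underside.

How it is judged:
By the outcome, as a careful person would: the job done as asked, in the order asked, and still so for the second after the job is handed in, while the arm keeps its last pose, push and grip.
It also fails if it takes over 54 s, if anything falls off the work surface, if the arm or the gripper's body presses on something with over 40 N, if the wrist force passes 120 N, or if a joint passes its speed limit or range.

ROBOT

A 6-joint arm with a two-finger parallel gripper is mounted at the origin on the work surface. World frame = base frame: x ahead of the robot, y to its left, z up, the work surface at z = 0. Lengths are in m, angles in rad, forces in N, time in s.
With the tool pointing down it reaches from about 0.35 to 0.95 m from the base axis. Payload 17.4 kg.
Tool frame: the origin (TCP) lies on the centre line of the jaws, within the pads' length; the fingertips stand 11 mm ahead of it and the grasp point (between the pads) lies 8 mm behind it (manip.tips_ahead is the distance from the TCP to the fingertips, in m); z points along the fingers, y is the line along which they close (so a half turn about z gives the same grasp; the last joint's range is limited). The gripper opens to 93 mm and grips with 3 to 60 N. Pads are 15 mm wide; open, the fingers measure 128 mm over their backs; the gripper's body (75 mm by 188 mm) begins 65 mm behind the grasp point.
Start: joints at [1.144, 0.116, 1.442, -0, 1.584, -0.038], TCP at [0.256, 0.625, 0.23] pointing down, gripper open.
Joint ranges: [-2.83, 2.83], [-0.83, 2.19], [0.07, 2.5], [-1.14, 4.28], [0.01, 3], [-2.97, 2.97]. Speed limits (rad/s): [1.89, 1.89, 2.22, 3.14, 3.14, 3.14].

INTERFACE

Orientations are given as a unit quaternion [w, x, y, z].
In Python, from station import manip gives the robot as it stands. The module is installed in compiled form; this text tells all that it offers.
- The arm moves only by the tool arm_command, never from a script. Its arguments are lists of equal length, an entry for each row: "linear": the shift along the tool's x, y, z in cm, a list of three; "yaw": the turn about the tool's z in degrees; "grip": the finger opening in cm, from 0 to 9.3. A call has exactly 5 rows; each row is the pose to reach, as a shift and turn from the pose commanded when the call began, along the tool's axes at that moment; what a row does not reach only later rows make up. A row lasts 1/12 s, in which the tool goes at most 41.7 mm and 7.16 degrees, less where a joint would pass 70% of its speed; a pose out of reach is approached as far as the arm can. A call with a gripper value outside its range is refused whole. The fingers move at their own pace and stop on an object; "force" is the grip in N (left out, the last holds). Time passes only in rows, so rows that repeat a pose let the fingers close, or fill a call up. It gives the time, the measured TCP pose, the force, the opening and the grip force at its end, in the units of the state.
- manip.get_state(): the state, without advancing time (a new reading comes with each control period).
- manip.snapshot(name): name is "scene" or "top" or "wrist"; returns a dict with "color" (420x560x3 uint8, red, green, blue), "z_map" (420x560 float32, m along the optical axis (not along the pixel's ray), 0 where there is no reading), "K" (3x3 intrinsics, pixels), "R" (3x3) and "t" (3): a world point X has camera coordinates R X + t. Camera axes: x right, y down, z forward; pixel columns grow to the right and rows downward; lengths in m; the calibration is good to about 2 mm. A picture is of the moment at which its call begins.
- manip.finish_job(): hands the job in; it is judged then, once.
The state is a dict: "time": time; "q": joint angles; "joint_vel": joint speeds; "joint_torque": joint torques, N m; "ee_pos": TCP position; "eef_rot": TCP orientation; "contact_force": force on the tool from outside, world axes, zero at the start; "torque": the same for the moment, N m; "finger_gap": opening from 0.0 (shut) to 1.0 (fully open); "grasp_force": force on a finger pad.
Only numpy, scipy, OpenCV 4.12 (cv2) and the standard library are available. Lean on these libraries where they do the work, as an engineer would, in place of code of your own. Each camera call takes 0.05 s, during which the arm holds its last target. There are 200 camera calls.

## Working session

There is one attempt and no reset: what is moved stays moved. The work goes in short steps, Python scripts to look and compute and a tool call to move; the robot and the scene stay as the last step left them, time stands still between calls to the robot, and variables do not carry over. Pictures are saved under pics/ and viewed, at most 10 in all, crops included, and the job is handed in when it is done.

Besides the shell and the picture viewer there is one more tool, called after "Call:" as name(argument=value, ...), one argument or row to a line, values as JSON. arm_command: Moves the arm, as the interface text tells. Its arguments: {"type":"object","properties":{"linear":{"type":"array","items":{"type":"array","items":{"type":"number"}}},"yaw":{"type":"array","items":{"type":"number"}},"grip":{"type":"array","items":{"type":"number"}},"force":{"type":"number"}},"required":["linear","yaw","grip"]}

```bash
mkdir -p pics; cat > h.py <<'E'
import numpy as np, cv2
from station import manip
def snap(n,name):
    s=manip.snapshot(n); cv2.imwrite(f'pics/{name}.png',s['color'][:,:,::-1]); np.savez(f'pics/{name}.npz',**s); return s
def world(s):
    K,R,t,z=s['K'],s['R'],s['t'],s['z_map']
    v,u=np.mgrid[0:z.shape[0],0:z.shape[1]]
    c=np.stack([(u-K[0,2])/K[0,0]*z,(v-K[1,2])/K[1,1]*z,z],-1)
    w=(c-t)@R; w[z==0]=np.nan; return w
E
python3 - <<'E'
from h import *
a=snap('top','top1');b=snap('scene','scene1')
st=manip.get_state();print(st)
for s in(a,b):print(s['K'],s['R'],s['t'], -s['R'].T@s['t'])
E
```

```text
{'time': 0.1, 'q': array([ 1.14421638e+00,  1.16418244e-01,  1.44218550e+00,  3.98913095e-05,
        1.58400658e+00, -3.77869802e-02]), 'joint_vel': array([ 0.00059259, -0.00171261, -0.00278158, -0.00066939, -0.00092152,
        0.00097835]), 'joint_torque': array([ 1.98090020e-03, -7.22896385e+01, -6.23862505e+01,  7.81434774e-02,
        2.26849137e-02, -6.43074100e-05]), 'ee_pos': array([0.25579195, 0.6244714 , 0.22900039]), 'eef_rot': array([-1.36493038e-04,  1.93174147e-01,  9.81164354e-01, -4.90590761e-04]), 'contact_force': array([ 0.33327079,  0.49698609, -0.67327047]), 'torque': array([-0.0128338 ,  0.0292854 , -0.02238347]), 'grasp_force': 0.0, 'finger_gap': 1.0014207787298108}
[[457.61901761   0.         279.95411943]
 [  0.         457.61901761 215.73638618]
 [  0.           0.           1.        ]] [[-5.77910209e-03 -9.99983283e-01 -1.86361852e-04]
 [-9.96009654e-01  5.77273511e-03 -8.90586612e-02]
 [ 8.90582482e-02 -3.29060891e-04 -9.96026365e-01]] [0.03830258 0.60293101 1.46086357] [0.47064451 0.03530209 1.508762  ]
[[461.57433376   0.         282.59878005]
 [  0.         461.57433376 214.58768478]
 [  0.           0.           1.        ]] [[ 0.80133685  0.59817299 -0.00695182]
 [ 0.44275448 -0.60086651 -0.66552829]
 [-0.40227816  0.53023439 -0.74634025]] [-0.47904596 -0.17957246  1.93835231] [ 1.2431405  -0.84912778  1.32382955]
```

View pics/top1.png

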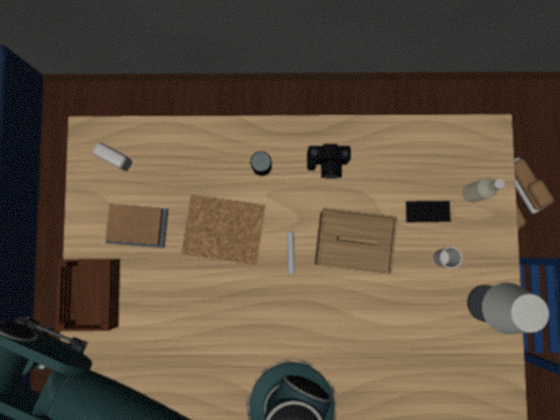

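View pics/scene1.png

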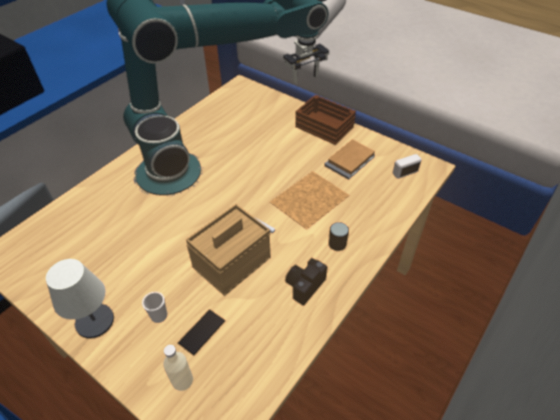

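The top view shows the tray/box at about (356,240) with its board at (357,240), the mat at (224,229) and the pen case at (291,252). The scene view shows the box at (230,245) and the mat at (310,198). Next I measure them in both clouds.

```bash
python3 - <<'E'
from h import *
def rect(p):
    r=cv2.minAreaRect(p.astype(np.float32)*1000);return np.round(r[0],1),np.round(r[1],1),round(r[2],2)
for n in('top1','scene1'):
    s=dict(np.load(f'pics/{n}.npz'));w=world(s);x,y,z=w[...,0],w[...,1],w[...,2]
    reg=(x>.25)&(x<.6)&(y>-.35)&(y<0)
    for lo,hi in((.12,.165),(.178,.21)):
        m=reg&(z>lo)&(z<hi);p=w[m];print(n,lo,m.sum(),np.median(p[:,2]).round(4),np.percentile(p[:,2],[2,98]).round(4),rect(p[:,:2]))
    # mat by colour: saturation/hue
    hsv=cv2.cvtColor(s['color'],cv2.COLOR_RGB2HSV)
    reg=(x>.25)&(x<.65)&(y>0)&(y<.35)&(z<.03)
    print('table z',np.nanmedian(z[reg]))
    m=(reg&(hsv[...,1]>105)&(hsv[...,2]>60)).astype(np.uint8)
    m=cv2.morphologyEx(m,cv2.MORPH_CLOSE,np.ones((7,7)));m=cv2.morphologyEx(m,cv2.MORPH_OPEN,np.ones((9,9)))
    k,l,stt,_=cv2.connectedComponentsWithStats(m);i=1+np.argmax(stt[1:,4]);p=w[l==i]
    print('mat',stt[i],np.nanmedian(p[:,2]),rect(p[:,:2]),np.median(hsv[reg],0))
    for nm,mm in(('pen',(y>-.0)&(y<.06)&(x>.3)&(x<.6)&(z>.009)&(z<.03)),):
        print(nm,mm.sum(),rect(w[mm][:,:2]))
E
```

```text
top1 0.12 3940 0.1364 [0.13   0.1599] (array([ 518.5, -191. ]), array([221.5, 170.6]), 82.99)
top1 0.178 211 0.193 [0.1824 0.1993] (array([ 519. , -190.9]), array([119.8,  14. ]), 82.55)
table z 0.0009930440363781496
mat [ 184  203   80   61 4266] 0.003586426575927276 (array([nan, nan]), array([0., 0.]), 0.0) [ 17.  96. 147.]
pen 153 (array([438.8,  13.3]), array([ 44.3, 229.7]), 77.97)
scene1 0.12 2680 0.1384 [0.1264 0.1615] (array([ 520.6, -195.5]), array([225.8, 174.8]), 83.04)
scene1 0.178 221 0.1921 [0.1784 0.1992] (array([ 521.6, -195.5]), array([121.3,  18.7]), 83.51)
table z 0.0027225381692551147
mat [ 270  171   70   56 2430] 0.004736022404175917 (array([541.6, 219.3]), array([268. , 219.7]), 88.62) [ 18. 105. 226.]
pen 42 (array([453.9,  28. ]), array([ 51.1, 285. ]), 88.11)
```

```bash
cat >> h.py <<'E'
from scipy.spatial.transform import Rotation as Ro
def go(x,y,z,ang=None,n=5):
    """ang: world angle (deg) of tool y wanted, modulo 180. Prints tool shift cm & yaw."""
    s=manip.get_state();q=s['eef_rot'];R=Ro.from_quat([q[1],q[2],q[3],q[0]]).as_matrix()
    d=R.T@(np.array([x,y,z])-s['ee_pos'])*100
    cur=np.degrees(np.arctan2(R[1,1],R[0,1]))
    yaw=0 if ang is None else -((ang-cur+90)%180-90)
    print('t',round(s['time'],2),'pos',s['ee_pos'].round(4),'yang',round(cur,2),'tilt',R[:,2].round(4),'shift cm',d.round(2),'yaw',round(yaw,2),'q',s['q'].round(2),'F',s['contact_force'].round(1),'gap',round(s['finger_gap']*9.3,2),'gf',round(s['grasp_force'],1))
def rect(p):
    r=cv2.minAreaRect(p.astype(np.float32)*1000);return np.round(r[0],1),np.round(r[1],1),round(r[2],2)
E
python3 - <<'E'
from h import *
for n in('top1','scene1'):
    s=dict(np.load(f'pics/{n}.npz'));w=world(s);x,y,z=w[...,0],w[...,1],w[...,2]
    c=s['color'].astype(float);ok=(x>.3)&(x<.7)&(y>.03)&(y<.4)&(z<.02)
    b=cv2.GaussianBlur(c,(0,0),1.5);r=b[...,2]/b[...,0]
    ctr=(np.abs(x-.5)<.05)&(np.abs(y-.2)<.05)
    print(n,'ratio mat',np.nanmedian(r[ctr]),'table',np.nanmedian(r[ok&(x<.33)]), 'val',np.median(b[ctr],0),np.median(b[ok&(x<.33)],0))
    g=np.median(b[ctr],0);t=np.median(b[ok&(x<.33)],0)
    m=(ok&(np.linalg.norm(b-g,axis=2)<np.linalg.norm(b-t,axis=2))).astype(np.uint8)
    m=cv2.morphologyEx(m,cv2.MORPH_CLOSE,np.ones((5,5)));m=cv2.morphologyEx(m,cv2.MORPH_OPEN,np.ones((11,11)))
    k,l,q,_=cv2.connectedComponentsWithStats(m);i=1+np.argmax(q[1:,4]);print(q[i],rect(w[l==i][:,:2]),np.median(z[l==i]))
go(.49,.22,.35,83)
E
```

```text
top1 ratio mat 0.5424168325339358 table 0.630158756734412 val [122.84736226  95.44492655  66.59582687] [150.07205427 126.26162091  94.58862272]
[ 183  196   81   69 4567] (array([561.2, 220.6]), array([245.1, 204. ]), 81.08) nan
scene1 ratio mat 0.48866195868836326 table 0.5971810930506685 val [198.53228022 150.16731994  96.99184554] [230.2690912  194.49052396 137.50194629]
[ 276  175   67   51 2257] (array([553.2, 231.5]), array([237.4, 194.4]), 69.58) nan
t 0.1 pos [0.2558 0.6245 0.229 ] yang 67.72 tilt [-5.e-04 -9.e-04 -1.e+00] shift cm [-37.   -28.56 -12.07] yaw -15.28 q [ 1.14  0.12  1.44  0.    1.58 -0.04] F [ 0.3  0.5 -0.7] gap 9.31 gf 0.0
```

Call:
arm_command(
  linear=[
    [-3,-2.2,-1.4],
    [-6,-4.4,-2.8],
    [-9,-6.6,-4.2],
    [-12,-8.8,-5.6],
    [-15,-11,-7],
  ],
  yaw=[0,0,0,0,0],
  grip=[9.3,9.3,9.3,9.3,9.3],
)

```text
time: 0.52
ee_pos: [0.3534, 0.4643, 0.3]
eef_rot: [-0.0, 0.193, 0.981, -0.0]
contact_force: [0.8, 0.9, 0.6]
finger_gap: 0.998
grasp_force: 0.0
```

Call:
arm_command(
  linear=[
    [-3,-2.2,-1.4],
    [-6,-4.4,-2.8],
    [-9,-6.6,-4.2],
    [-12,-8.8,-5.6],
    [-15,-11,-7],
  ],
  yaw=[0,0,0,0,0],
  grip=[9.3,9.3,9.3,9.3,9.3],
)

```text
time: 0.93
ee_pos: [0.4505, 0.3055, 0.3702]
eef_rot: [-0.0, 0.193, 0.981, -0.0]
contact_force: [0.2, 0.6, -0.1]
finger_gap: 1.0
grasp_force: 0.0
```

Call:
arm_command(
  linear=[
    [-2,-1.6,-0.8],
    [-4,-3.2,-1.6],
    [-6,-5,-2.4],
    [-8,-7,-3],
    [-8,-7,-3],
  ],
  yaw=[0,0,0,0,0],
  grip=[9.3,9.3,9.3,9.3,9.3],
)

```text
time: 1.35
ee_pos: [0.499, 0.2089, 0.4006]
eef_rot: [0.001, 0.195, 0.981, -0.0]
contact_force: [0.0, 1.1, 0.1]
finger_gap: 1.002
grasp_force: 0.0
```

```bash
python3 - <<'E'
from h import *
s=snap('wrist','w1');print(-s['R'].T@s['t'],s['R'][2])
go(.52,-.05,.4,83)
w=world(s)
for u,v in((0,0),(559,0),(0,419),(559,419),(280,210)):print(u,v,w[v,u])
E
```

```text
[0.439199   0.23533991 0.55537304] [ 0.22062896 -0.09031609 -0.97116727]
t 1.4 pos [0.4984 0.2105 0.4   ] yang 67.56 tilt [ 5.e-04 -0.e+00 -1.e+00] shift cm [-11.94 -23.25  -0.  ] yaw -15.44 q [ 0.35 -0.17  1.45 -0.    1.86 -0.83] F [ 0.2  0.2 -0.9] gap 9.33 gf 0.0
0 0 [ 0.11312913 -0.07435737  0.00992754]
559 0 [0.42859217 0.69282401 0.00814354]
0 419 [nan nan nan]
559 419 [nan nan nan]
280 210 [0.569169   0.18677413 0.00454211]
```

View pics/w1.png

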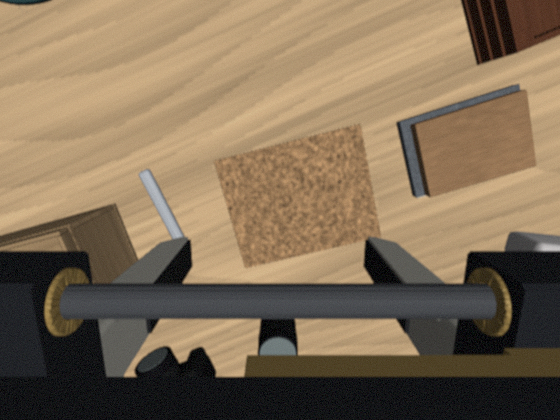

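Wrist view: mat corners at (216,160), (361,125), (380,237) and (246,267); pen case from (145,172) to (183,240). I'll move over the box while turning.

Call:
arm_command(
  linear=[
    [-1.6,-3.3,0],
    [-3.2,-6.5,0],
    [-4.7,-9.8,0],
    [-6.3,-13,0],
    [-7.8,-16.2,0],
  ],
  yaw=[7,14,21,28,35],
  grip=[9.3,9.3,9.3,9.3,9.3],
)

```text
time: 1.82
ee_pos: [0.508, 0.0319, 0.3993]
eef_rot: [-0.0, 0.481, 0.876, -0.0]
contact_force: [0.8, -0.5, -0.1]
finger_gap: 1.001
grasp_force: 0.0
```

Call:
arm_command(
  linear=[
    [-3.1,-1.8,0],
    [-6.3,-3.5,0],
    [-9.4,-5.3,0],
    [-12.6,-7.1,0],
    [-15.7,-8.9,0],
  ],
  yaw=[7,14,21,28,35],
  grip=[9.3,9.3,9.3,9.3,9.3],
)

```text
time: 2.23
ee_pos: [0.5183, -0.1485, 0.3992]
eef_rot: [-0.0, 0.723, 0.691, 0.0]
contact_force: [0.9, 0.8, -0.1]
finger_gap: 1.001
grasp_force: 0.0
```

Call:
arm_command(
  linear=[
    [0,0,0],
    [0,0,0],
    [0,0,0],
    [0,0,0],
    [0,0,0],
  ],
  yaw=[4,4,4,4,4],
  grip=[9.3,9.3,9.3,9.3,9.3],
)

```text
time: 2.65
ee_pos: [0.5185, -0.1463, 0.3998]
eef_rot: [0.0, 0.744, 0.669, 0.0]
contact_force: [-0.3, -0.1, -0.2]
finger_gap: 1.003
grasp_force: 0.0
```

```bash
cat >> h.py <<'E'
def ray(s,uv,z):
    d=np.c_[(np.array(uv,float)-s['K'][:2,2])/s['K'][0,0],np.ones(len(uv))]@s['R'];c=-s['R'].T@s['t']
    return c+d*((z-c[2])/d[:,2])[:,None]
E
python3 - <<'E'
from h import *
s=dict(np.load('pics/w1.npz'))
P=ray(s,[(216,160),(361,125),(380,237),(246,267)],.004);print(P.round(4),P.mean(0).round(4))
for i in range(4):
    d=P[(i+1)%4]-P[i];print(np.linalg.norm(d).round(4),np.degrees(np.arctan2(d[1],d[0])).round(2))
s=snap('wrist','w2');w=world(s);x,y,z=w[...,0],w[...,1],w[...,2];reg=(x>.25)&(x<.75)&(y>-.35)&(y<0)
for lo,hi in((.12,.165),(.178,.21)):
    m=reg&(z>lo)&(z<hi);p=w[m];print(lo,m.sum(),np.median(p[:,2]).round(4),np.percentile(p[:,2],[2,98]).round(4),rect(p[:,:2]))
go(.52,-.193,.3,-7)
E
```

```text
[[0.4488 0.1206 0.004 ]
 [0.4875 0.363  0.004 ]
 [0.6823 0.3316 0.004 ]
 [0.6443 0.0894 0.004 ]] [0.5657 0.2261 0.004 ]
0.2454 80.95
0.1974 -9.14
0.2451 -98.93
0.1979 170.95
0.12 19606 0.136 [0.1342 0.1583] (array([ 521.4, -186.8]), array([210.1, 170.2]), 82.73)
0.178 1215 0.1935 [0.1904 0.1952] (array([ 521. , -191.3]), array([119.3,  14. ]), 82.72)
t 2.7 pos [ 0.5185 -0.1464  0.3998] yang -6.1 tilt [ 3.e-04 -0.e+00 -1.e+00] shift cm [-4.62  0.65  9.98] yaw 0.9 q [-0.32 -0.17  1.45  0.    1.86 -0.22] F [-0.   0.3  0.6] gap 9.3 gf 0.0
```

View pics/w2.png

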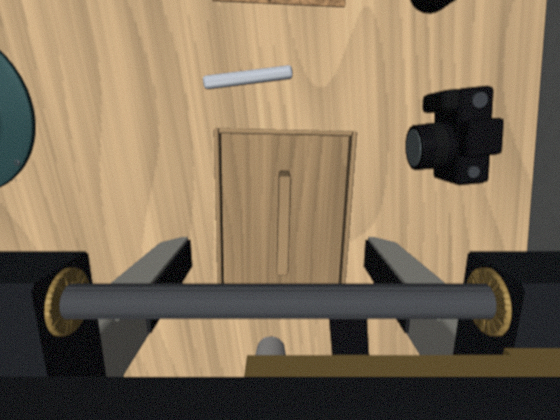

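Wrist view: the board runs (285,172)–(282,275) in the tray (217,130)–(355,280). Board centre is (0.521,-0.191), top z 0.1935, yaw -7.3°. Mat centre is about (0.565,0.225), yaw -9°.

Call:
arm_command(
  linear=[
    [-1.2,0.2,3.5],
    [-2.4,0.4,7],
    [-3.6,0.6,10.5],
    [-4.4,0.7,14],
    [-4.4,0.7,16],
  ],
  yaw=[1.2,1.2,1.2,1.2,1.2],
  grip=[7,7,7,7,7],
)

```text
time: 3.12
ee_pos: [0.5196, -0.192, 0.2355]
eef_rot: [-0.001, 0.751, 0.66, -0.001]
contact_force: [0.3, 0.5, -0.5]
finger_gap: 0.76
grasp_force: 0.0
```

Call:
arm_command(
  linear=[
    [0,0,2.5],
    [0,0,5],
    [0,0,7],
    [0,0,8.3],
    [0,0,8.3],
  ],
  yaw=[0,0,0,0,0],
  grip=[6,6,6,6,6],
)

```text
time: 3.53
ee_pos: [0.5197, -0.191, 0.154]
eef_rot: [-0.002, 0.751, 0.66, -0.001]
contact_force: [-0.0, -0.0, -0.4]
finger_gap: 0.642
grasp_force: 0.0
```

```bash
python3 - <<'E'
from h import *
go(.521,-.1913,.157,-7.3)
E
```

```text
t 3.53 pos [ 0.5197 -0.191   0.154 ] yang -7.39 tilt [-0.0032  0.0014 -1.    ] shift cm [-0.01  0.13 -0.3 ] yaw -0.09 q [-0.4  -0.12  1.8   0.    1.46 -0.27] F [-0.  -0.  -0.4] gap 5.97 gf 0.0
```

Call:
arm_command(
  linear=[
    [0,0.1,0],
    [0,0.1,0],
    [0,0.1,0],
    [0,0.1,0],
    [0,0.1,0],
  ],
  yaw=[0,0,0,0,0],
  grip=[1,0.5,0.5,0.5,0.5],
  force=40,
)

```text
time: 3.95
ee_pos: [0.5218, -0.1922, 0.1574]
eef_rot: [0.0, 0.752, 0.66, 0.0]
contact_force: [0.0, -0.5, -0.3]
finger_gap: 0.339
grasp_force: 0.0
```

Call:
arm_command(
  linear=[
    [0,0,0],
    [0,0,0],
    [0,0,0],
    [0,0,-0.2],
    [0,0,-0.5],
  ],
  yaw=[0,0,0,0,0],
  grip=[0.5,0.5,0.5,0.5,0.5],
)

```text
time: 4.37
ee_pos: [0.5212, -0.192, 0.1611]
eef_rot: [-0.001, 0.752, 0.659, -0.0]
contact_force: [0.3, -0.9, -4.1]
finger_gap: 0.148
grasp_force: 40.0
```

Call:
arm_command(
  linear=[
    [0,0,-1.5],
    [0,0,-3.5],
    [0,0,-6],
    [0,0,-8.5],
    [0,0,-10],
  ],
  yaw=[0,0,0,0,0],
  grip=[0.5,0.5,0.5,0.5,0.5],
)

```text
time: 4.78
ee_pos: [0.5217, -0.1922, 0.2643]
eef_rot: [0.001, 0.752, 0.659, 0.0]
contact_force: [0.4, -1.2, -4.1]
finger_gap: 0.149
grasp_force: 40.0
```

```bash
python3 - <<'E'
from h import *
s=snap('scene','s2');w=world(s);x,y,z=w[...,0],w[...,1],w[...,2]
cv2.imwrite('pics/s2c.png',cv2.resize(s['color'][100:340,100:420,::-1],(800,600)))
go(.565,.225,.26,-9)
E
```

```text
t 4.83 pos [ 0.5222 -0.1924  0.2665] yang -7.48 tilt [ 0.0044 -0.0018 -1.    ] shift cm [41.94 -1.19  0.6 ] yaw 1.52 q [-0.4  -0.15  1.65  0.    1.64 -0.27] F [-0.3  0.1 -0.4] gap 1.39 gf 40.0
```

View pics/s2c.png

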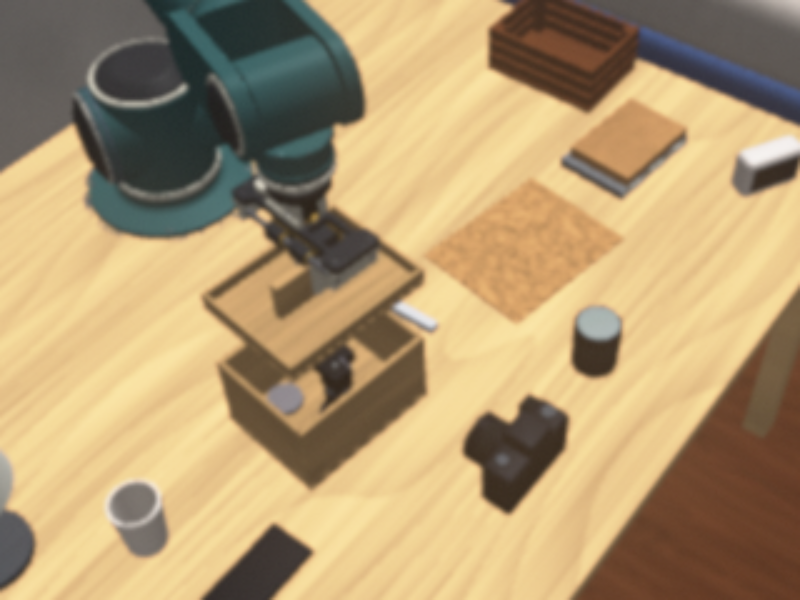

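The crop shows the tray lifted level and clear of the box, with the mast head at (340,370) and the lens cap at (285,398). Now carry it over to the mat.

Call:
arm_command(
  linear=[
    [1.5,0,0],
    [4,-0.1,0],
    [7,-0.2,0],
    [10,-0.3,0],
    [13,-0.4,0],
  ],
  yaw=[0,0,0,0,0],
  grip=[0.5,0.5,0.5,0.5,0.5],
)

```text
time: 5.25
ee_pos: [0.5342, -0.0615, 0.2604]
eef_rot: [-0.0, 0.752, 0.659, -0.0]
contact_force: [0.7, -0.2, -4.8]
finger_gap: 0.147
grasp_force: 40.0
```

Call:
arm_command(
  linear=[
    [3,-0.1,0],
    [6,-0.2,0],
    [9,-0.3,0],
    [12,-0.4,0],
    [15,-0.5,0],
  ],
  yaw=[0,0,0,0,0],
  grip=[0.5,0.5,0.5,0.5,0.5],
)

```text
time: 5.67
ee_pos: [0.5487, 0.0882, 0.2604]
eef_rot: [-0.0, 0.752, 0.66, -0.0]
contact_force: [0.3, -0.9, -4.5]
finger_gap: 0.151
grasp_force: 40.0
```

Call:
arm_command(
  linear=[
    [3,-0.1,0],
    [6,-0.2,0],
    [9,-0.3,0],
    [11.5,-0.3,0],
    [13,-0.3,0],
  ],
  yaw=[0.5,1,1.5,1.5,1.5],
  grip=[0.5,0.5,0.5,0.5,0.5],
)

```text
time: 6.08
ee_pos: [0.5627, 0.2183, 0.2601]
eef_rot: [-0.0, 0.76, 0.65, -0.001]
contact_force: [-0.0, -1.0, -4.2]
finger_gap: 0.146
grasp_force: 40.0
```

Call:
arm_command(
  linear=[
    [0.5,0,1],
    [0.8,0,3],
    [0.9,0,6],
    [0.9,0,9],
    [0.9,0,11],
  ],
  yaw=[0,0,0,0,0],
  grip=[0.5,0.5,0.5,0.5,0.5],
)

```text
time: 6.5
ee_pos: [0.5633, 0.2236, 0.1474]
eef_rot: [-0.0, 0.76, 0.649, -0.002]
contact_force: [-0.5, -0.2, -4.1]
finger_gap: 0.15
grasp_force: 40.0
```

Call:
arm_command(
  linear=[
    [0,0,2],
    [0,0,4],
    [0,0,5.5],
    [0,0,6],
    [0,0,6],
  ],
  yaw=[0,0,0,0,0],
  grip=[0.5,0.5,0.5,0.5,0.5],
)

```text
time: 6.92
ee_pos: [0.5635, 0.2238, 0.0895]
eef_rot: [-0.0, 0.76, 0.649, -0.001]
contact_force: [0.5, 0.6, -3.1]
finger_gap: 0.145
grasp_force: 40.0
```

```bash
python3 - <<'E'
from h import *
s=snap('scene','s3');s=snap('top','t3');w=world(s);x,y,z=w[...,0],w[...,1],w[...,2]
go(.565,.225,.039,-9)
E
```

```text
t 7.02 pos [0.5646 0.2245 0.0922] yang -9.0 tilt [ 5.e-04  1.e-04 -1.e+00] shift cm [0.06 0.03 5.32] yaw 0.0 q [ 0.34  0.04  1.75 -0.    1.35  0.49] F [ 0.9 -0.8 -3.5] gap 1.39 gf 40.0
```

View pics/s3.png

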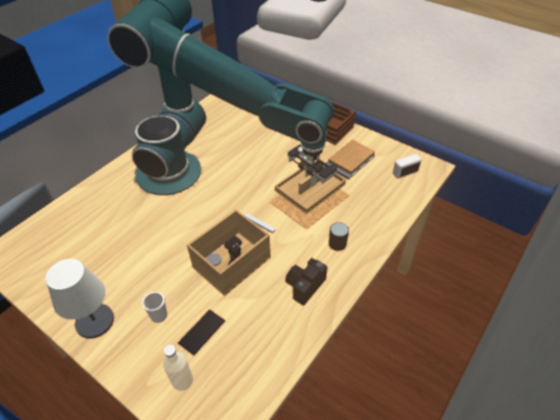

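The tray hangs level over the mat at (310,188), with the mat showing evenly around it. Lower it.

Call:
arm_command(
  linear=[
    [0,0,1.5],
    [0,0,3],
    [0,0,4.2],
    [0,0,4.8],
    [0,0,4.8],
  ],
  yaw=[0,0,0,0,0],
  grip=[0.5,0.5,0.5,0.5,0.5],
)

```text
time: 7.43
ee_pos: [0.564, 0.2246, 0.0427]
eef_rot: [-0.0, 0.76, 0.65, -0.001]
contact_force: [-0.6, -0.0, -4.1]
finger_gap: 0.148
grasp_force: 40.0
```

Call:
arm_command(
  linear=[
    [0,0,0.1],
    [0,0,0.2],
    [0,0,0.3],
    [0,0,0.3],
    [0,0,0.3],
  ],
  yaw=[0,0,0,0,0],
  grip=[0.5,0.5,0.5,0.5,0.5],
)

```text
time: 7.85
ee_pos: [0.5645, 0.225, 0.041]
eef_rot: [0.0, 0.76, 0.65, 0.0]
contact_force: [-0.1, 0.2, -4.3]
finger_gap: 0.145
grasp_force: 40.0
```

Call:
arm_command(
  linear=[
    [0,0,0.1],
    [0,0,0.2],
    [0,0,0.2],
    [0,0,0.2],
    [0,0,0.2],
  ],
  yaw=[0,0,0,0,0],
  grip=[0.5,0.5,0.5,0.5,0.5],
)

```text
time: 8.27
ee_pos: [0.5645, 0.2249, 0.0388]
eef_rot: [0.0, 0.76, 0.65, 0.0]
contact_force: [0.8, 0.9, -0.6]
finger_gap: 0.153
grasp_force: 40.0
```

Call:
arm_command(
  linear=[
    [0,0,0.1],
    [0,0,0.1],
    [0,0,0.1],
    [0,0,0.1],
    [0,0,0.1],
  ],
  yaw=[0,0,0,0,0],
  grip=[0.5,0.5,0.5,0.5,0.5],
)

```text
time: 8.68
ee_pos: [0.5645, 0.2249, 0.0388]
eef_rot: [0.0, 0.76, 0.65, 0.0]
contact_force: [-6.3, -1.3, 10.6]
finger_gap: 0.149
grasp_force: 40.0
```

Touchdown. Release the board and rise.

Call:
arm_command(
  linear=[
    [0,0,-0.1],
    [0,0,-0.1],
    [0,0,-0.1],
    [0,0,-0.1],
    [0,0,-0.1],
  ],
  yaw=[0,0,0,0,0],
  grip=[5,5,5,5,5],
)

```text
time: 9.1
ee_pos: [0.5643, 0.2249, 0.0385]
eef_rot: [-0.0, 0.76, 0.65, -0.0]
contact_force: [0.8, 0.5, -0.4]
finger_gap: 0.458
grasp_force: 0.0
```

Call:
arm_command(
  linear=[
    [0,0,-1],
    [0,0,-3.5],
    [0,0,-7],
    [0,0,-11],
    [0,0,-15],
  ],
  yaw=[0,0,0,0,0],
  grip=[5,5,5,5,5],
)

```text
time: 9.52
ee_pos: [0.5639, 0.2247, 0.1908]
eef_rot: [-0.0, 0.76, 0.65, -0.0]
contact_force: [0.9, 0.1, -0.2]
finger_gap: 0.542
grasp_force: 0.0
```

Call:
arm_command(
  linear=[
    [0,0,-4],
    [0,0,-8],
    [0,0,-12],
    [0,0,-14],
    [0,0,-14],
  ],
  yaw=[0,0,0,0,0],
  grip=[5,5,5,5,5],
)

```text
time: 9.93
ee_pos: [0.5648, 0.2251, 0.3354]
eef_rot: [0.001, 0.76, 0.65, 0.004]
contact_force: [0.2, -0.3, 0.2]
finger_gap: 0.538
grasp_force: 0.0
```

```bash
python3 - <<'E'
from h import *
s=snap('scene','s4');w=world(s);x,y,z=w[...,0],w[...,1],w[...,2]
t=snap('top','t4');w2=world(t)
for n,w in(('s',w),('t',w2)):
    x,y,z=w[...,0],w[...,1],w[...,2];reg=(x>.4)&(x<.72)&(y>.05)&(y<.4)
    for lo,hi in((.013,.05),(.062,.1)):
        m=reg&(z>lo)&(z<hi);p=w[m]
        print(n,lo,m.sum(),np.percentile(p[:,2],[2,50,98]).round(4) if m.any() else '',rect(p[:,:2]) if m.any() else '')
    reg=(x>.35)&(x<.7)&(y>-.33)&(y<-.05);m=reg&(z>.122)&(z<.14);print('box rim',m.sum(),np.median(z[m]),rect(w[m][:,:2]))
    c=np.array([.521,-.1915]);a=np.radians(-7.3);d=np.stack([x,y],-1)-c;bx=d[...,0]*np.cos(a)+d[...,1]*np.sin(a);by=-d[...,0]*np.sin(a)+d[...,1]*np.cos(a)
    m=(abs(bx)<.07)&(abs(by)<.07)&(z>.098)&(z<.122);p=np.stack([bx,by,z],-1)[m];print('head top in box frame',m.sum(),np.median(p,0),p.min(0),p.max(0))
go(.521,-.1915,.4,83)
E
```

```text
s 0.013 1855 [0.0139 0.022  0.0459] (array([568.4, 249.1]), array([316.6, 176.8]), 81.64)
s 0.062 137 [0.0628 0.0747 0.0825] (array([567.1, 220.9]), array([123.6,  20.3]), 82.78)
box rim 649 0.12945869031729082 (array([ 521.2, -196.7]), array([223.5, 174.9]), 82.14)
head top in box frame 110 [ 0.0276564  -0.00648632  0.11151978] [ 0.0076526  -0.02152313  0.09896756] [0.04444873 0.01843983 0.1207947 ]
t 0.013 1428 [0.0135 0.0187 0.0434] (array([560.3, 222.5]), array([213.9, 192.6]), 81.66)
t 0.062 48 [0.0678 0.0743 0.0817] (array([556.4, 182.9]), array([33.5, 13.5]), 80.65)
box rim 703 0.12931369551729227 (array([ 518. , -192.8]), array([220.8, 170.1]), 83.03)
head top in box frame 130 [0.02136854 0.00135188 0.11127701] [ 0.00489319 -0.01724702  0.09890749] [0.03878402 0.01988292 0.11935296]
t 10.03 pos [0.5643 0.2249 0.3296] yang -8.97 tilt [ 1.4e-03  5.0e-04 -1.0e+00] shift cm [-41.8    2.22  -7.06] yaw 88.03 q [ 0.34 -0.04  1.44  0.    1.74  0.49] F [-0.4 -0.2 -0.9] gap 4.98 gf 0.0
```

Call:
arm_command(
  linear=[
    [-2.8,-0.2,-0.2],
    [-5.6,-0.4,-0.4],
    [-8.4,-0.6,-0.6],
    [-11.2,-0.8,-0.8],
    [-14,-0.9,-1],
  ],
  yaw=[6,12,18,24,29.4],
  grip=[9,9,9,9,9],
)

```text
time: 10.45
ee_pos: [0.5327, 0.0868, 0.3372]
eef_rot: [-0.0, 0.901, 0.433, -0.001]
contact_force: [0.3, -0.2, -0.1]
finger_gap: 0.846
grasp_force: 0.0
```

Call:
arm_command(
  linear=[
    [-2.5,1.2,-0.2],
    [-5,2.4,-0.4],
    [-7.6,3.7,-0.6],
    [-10.2,4.9,-0.8],
    [-12.7,6.1,-1],
  ],
  yaw=[6,12,18,24,29.4],
  grip=[9,9,9,9,9],
)

```text
time: 10.87
ee_pos: [0.5017, -0.0507, 0.3473]
eef_rot: [-0.0, 0.982, 0.19, -0.001]
contact_force: [0.7, -0.3, -0.2]
finger_gap: 0.965
grasp_force: 0.0
```

Call:
arm_command(
  linear=[
    [-2,2.8,-0.3],
    [-4,5.6,-0.6],
    [-6,8.5,-0.9],
    [-8,11.5,-1],
    [-8,11.5,-1],
  ],
  yaw=[6.5,13,19.5,26,29.4],
  grip=[9,9,9,9,9],
)

```text
time: 11.28
ee_pos: [0.4705, -0.1905, 0.3571]
eef_rot: [0.0, 0.998, -0.068, -0.001]
contact_force: [1.1, 0.7, 0.7]
finger_gap: 0.966
grasp_force: 0.0
```

Call:
arm_command(
  linear=[
    [0,0,0],
    [0,0,0],
    [0,0,0],
    [0,0,0],
    [0,0,0],
  ],
  yaw=[0,0,0,0,0],
  grip=[9,9,9,9,9],
)

```text
time: 11.7
ee_pos: [0.4722, -0.1853, 0.3585]
eef_rot: [-0.0, 0.998, -0.061, -0.0]
contact_force: [0.4, -0.8, -0.3]
finger_gap: 0.968
grasp_force: 0.0
```

```bash
python3 - <<'E'
from h import *
s=snap('wrist','w3');w=world(s);x,y,z=w[...,0],w[...,1],w[...,2]
m=(x>.35)&(x<.7)&(y>-.33)&(y<-.05)&(z>.122)&(z<.14);print('box rim',m.sum(),np.median(z[m]),rect(w[m][:,:2]))
c=np.array([.521,-.1915]);a=np.radians(-7.3);d=np.stack([x,y],-1)-c;bx=d[...,0]*np.cos(a)+d[...,1]*np.sin(a);by=-d[...,0]*np.sin(a)+d[...,1]*np.cos(a)
for lo,hi in((.107,.114),(.1145,.125),(.08,.107)):
    m=(abs(bx-.025)<.04)&(abs(by)<.05)&(z>lo)&(z<hi);p=np.stack([bx,by,z],-1)[m];print(lo,m.sum(),np.median(p,0).round(4),np.percentile(p,[2,98],axis=0).round(4),rect(w[m][:,:2]))
go(.5458,-.1947,.2,82.7)
E
```

```text
box rim 5385 0.1294878822259311 (array([ 519.3, -193. ]), array([220.3, 170.3]), 83.0)
0.107 648 [ 0.0233 -0.002   0.1121] [[ 0.0071 -0.0163  0.1099]
 [ 0.0392  0.0133  0.1138]] (array([ 543.8, -196. ]), array([29.9, 32.2]), 83.05)
0.1145 47 [ 0.0232 -0.002   0.1154] [[ 0.0163 -0.0115  0.1145]
 [ 0.0324  0.0074  0.1192]] (array([ 544.1, -196.6]), array([18.5, 18.8]), 63.8)
0.08 88 [0.0222 0.016  0.1047] [[0.0116 0.0136 0.1025]
 [0.035  0.0184 0.1063]] (array([ 546.2, -178.6]), array([ 4.9, 23.5]), 82.91)
t 11.75 pos [ 0.4722 -0.1854  0.3586] yang -97.06 tilt [-1.e-04  0.e+00 -1.e+00] shift cm [ 7.42  0.02 15.86] yaw 0.24 q [-0.42 -0.25  1.59  0.    1.81  1.27] F [-0.1 -0.2 -0.7] gap 9.0 gf 0.0
```

View pics/w3.png

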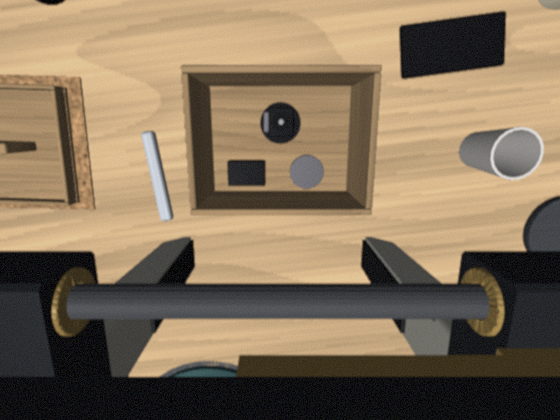

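The wrist view shows the open box with the head at (281,122), the button pad on its left (+y) side at (266,122), and the battery and lens cap below. Head centre is (0.544,-0.196), and two cameras agree on it. Descend straddling it along y.

Call:
arm_command(
  linear=[
    [2,0,2],
    [4,0,5],
    [6,0.1,8],
    [7.2,0.1,11],
    [7.2,0.1,14],
  ],
  yaw=[0,0,0,0,0],
  grip=[7,7,7,7,7],
)

```text
time: 12.17
ee_pos: [0.5448, -0.1957, 0.2166]
eef_rot: [-0.0, 0.998, -0.062, -0.0]
contact_force: [0.3, -0.5, -0.8]
finger_gap: 0.76
grasp_force: 0.0
```

Call:
arm_command(
  linear=[
    [0,0,2.5],
    [0,0,5],
    [0,0,6.5],
    [0,0,6.5],
    [0,0,6.5],
  ],
  yaw=[0,0,0,0,0],
  grip=[7,7,7,7,7],
)

```text
time: 12.58
ee_pos: [0.5433, -0.1957, 0.1536]
eef_rot: [-0.0, 0.998, -0.062, -0.0]
contact_force: [0.1, 0.1, 0.5]
finger_gap: 0.753
grasp_force: 0.0
```

```bash
python3 - <<'E'
from h import *
go(.5441,-.1955,.087,83)
E
```

```text
t 12.58 pos [ 0.5433 -0.1957  0.1536] yang -97.12 tilt [-1.e-03  4.e-04 -1.e+00] shift cm [ 0.08 -0.03  6.66] yaw -0.12 q [-0.39 -0.06  1.75  0.    1.46  1.31] F [0.1 0.1 0.5] gap 7.0 gf 0.0
```

Call:
arm_command(
  linear=[
    [0.1,0,2],
    [0.1,0,4],
    [0.1,0,6],
    [0.1,0,6.6],
    [0.1,0,6.6],
  ],
  yaw=[0,0,0,0,0],
  grip=[7,7,7,7,7],
)

```text
time: 13.0
ee_pos: [0.5443, -0.1961, 0.0876]
eef_rot: [-0.0, 0.998, -0.062, -0.0]
contact_force: [0.3, -0.1, 0.4]
finger_gap: 0.756
grasp_force: 0.0
```

Call:
arm_command(
  linear=[
    [0,0,0],
    [0,0,0],
    [0,0,0],
    [0,0,0],
    [0,0,0],
  ],
  yaw=[0,0,0,0,0],
  grip=[4.5,3.5,2.5,2.5,2.5],
  force=40,
)

```text
time: 13.42
ee_pos: [0.5446, -0.1964, 0.0883]
eef_rot: [0.0, 0.998, -0.063, 0.0]
contact_force: [-0.3, 0.1, -0.4]
finger_gap: 0.441
grasp_force: 0.0
```

Call:
arm_command(
  linear=[
    [0,0,0],
    [0,0,0],
    [0,0,0],
    [0,0,0],
    [0,0,0],
  ],
  yaw=[0,0,0,0,0],
  grip=[2.5,2.5,2.5,2.5,2.5],
)

```text
time: 13.83
ee_pos: [0.5444, -0.1974, 0.0881]
eef_rot: [0.001, 0.998, -0.063, 0.0]
contact_force: [-1.1, -9.2, 2.6]
finger_gap: 0.326
grasp_force: 40.0
```

```bash
python3 - <<'E'
from h import *
go(.5441,-.1955,.187,83)
E
```

```text
t 13.83 pos [ 0.5444 -0.1974  0.0881] yang -97.2 tilt [ 4.0e-04 -2.3e-03 -1.0e+00] shift cm [-0.04 -0.16 -9.89] yaw -0.2 q [-0.39 -0.02  1.81 -0.    1.34  1.31] F [-1.1 -9.2  2.6] gap 3.03 gf 40.0
```

Gap 30 mm, so the button is pinched in. I take out the side load and pull up a little.

Call:
arm_command(
  linear=[
    [0,0.1,0],
    [0,0.15,0],
    [0,0.15,-0.5],
    [0,0.15,-1],
    [0,0.15,-1.5],
  ],
  yaw=[0,0,0,0,0],
  grip=[2.5,2.5,2.5,2.5,2.5],
)

```text
time: 14.25
ee_pos: [0.5443, -0.1976, 0.1024]
eef_rot: [-0.0, 0.998, -0.062, 0.0]
contact_force: [5.5, -0.8, -5.0]
finger_gap: 0.33
grasp_force: 40.0
```

Call:
arm_command(
  linear=[
    [0,0,-0.5],
    [0,0,-1],
    [0,0,-1.5],
    [0,0,-2],
    [0,0,-2.5],
  ],
  yaw=[0,0,0,0,0],
  grip=[2.5,2.5,2.5,2.5,2.5],
)

```text
time: 14.67
ee_pos: [0.5442, -0.1976, 0.1277]
eef_rot: [-0.0, 0.998, -0.063, -0.0]
contact_force: [5.2, 0.3, -6.1]
finger_gap: 0.329
grasp_force: 40.0
```

```bash
python3 - <<'E'
from h import *
go(.5441,-.197,.187,83)
E
```

```text
t 14.67 pos [ 0.5442 -0.1976  0.1277] yang -97.17 tilt [ 0.e+00  3.e-04 -1.e+00] shift cm [-0.02 -0.06 -5.93] yaw -0.17 q [-0.39 -0.05  1.77  0.    1.41  1.3 ] F [ 5.2  0.3 -6.1] gap 3.06 gf 40.0
```

Call:
arm_command(
  linear=[
    [0.05,0,-0.4],
    [0.05,0,-0.8],
    [0.05,0,-1.2],
    [0.05,0,-1.6],
    [0.05,0,-2],
  ],
  yaw=[0,0,0,0,0],
  grip=[2.5,2.5,2.5,2.5,2.5],
)

```text
time: 15.08
ee_pos: [0.5443, -0.1976, 0.1474]
eef_rot: [-0.0, 0.998, -0.063, -0.001]
contact_force: [1.6, 2.4, -10.4]
finger_gap: 0.325
grasp_force: 40.0
```

Call:
arm_command(
  linear=[
    [0,0,-0.6],
    [0,0,-1.2],
    [0,0,-1.8],
    [0,0,-2.4],
    [0,0,-3],
  ],
  yaw=[0,0,0,0,0],
  grip=[2.5,2.5,2.5,2.5,2.5],
)

```text
time: 15.5
ee_pos: [0.5444, -0.1977, 0.1781]
eef_rot: [-0.0, 0.998, -0.063, -0.0]
contact_force: [-0.9, 3.6, -11.7]
finger_gap: 0.33
grasp_force: 40.0
```

Call:
arm_command(
  linear=[
    [0,0,-0.3],
    [0,0,-0.6],
    [0,0,-0.7],
    [0,0,-0.7],
    [0,0,-0.7],
  ],
  yaw=[0,0,0,0,0],
  grip=[2.5,2.5,2.5,2.5,2.5],
)

```text
time: 15.92
ee_pos: [0.5445, -0.1977, 0.1847]
eef_rot: [-0.0, 0.998, -0.063, -0.0]
contact_force: [-2.3, 4.5, -10.1]
finger_gap: 0.327
grasp_force: 40.0
```

Call:
arm_command(
  linear=[
    [0,-0.03,-0.1],
    [0,-0.05,-0.2],
    [0,-0.05,-0.3],
    [0,-0.05,-0.4],
    [0,-0.05,-0.4],
  ],
  yaw=[0,0,0,0,0],
  grip=[2.5,2.5,2.5,2.5,2.5],
)

```text
time: 16.33
ee_pos: [0.5445, -0.1975, 0.1883]
eef_rot: [0.0, 0.998, -0.063, -0.0]
contact_force: [-2.0, -0.8, -14.1]
finger_gap: 0.328
grasp_force: 40.0
```

```bash
python3 - <<'E'
from h import *
go(.5441,-.197,.188,83)
E
```

```text
t 16.33 pos [ 0.5445 -0.1975  0.1883] yang -97.19 tilt [-7.e-04 -2.e-04 -1.e+00] shift cm [-0.05 -0.04  0.03] yaw -0.19 q [-0.39 -0.08  1.71 -0.    1.51  1.3 ] F [ -2.   -0.8 -14.1] gap 3.05 gf 40.0
```

Call:
arm_command(
  linear=[
    [0,0,-0.05],
    [0,0,-0.1],
    [0,0,-0.1],
    [0,0,-0.1],
    [0,0,-0.1],
  ],
  yaw=[0,0,0,0,0],
  grip=[2.5,2.5,2.5,2.5,2.5],
  force=55,
)

```text
time: 16.75
ee_pos: [0.5444, -0.1974, 0.1884]
eef_rot: [-0.0, 0.998, -0.063, -0.001]
contact_force: [0.0, -3.4, -26.2]
finger_gap: 0.325
grasp_force: 55.0
```

```bash
python3 - <<'E'
from h import *
go(.5441,-.197,.188,83)
s=snap('scene','s5');cv2.imwrite('pics/s5c.png',cv2.resize(s['color'][130:340,150:430,::-1],(800,600)))
E
```

```text
t 16.75 pos [ 0.5444 -0.1974  0.1884] yang -97.18 tilt [-1.4e-03  1.0e-04 -1.0e+00] shift cm [-0.04 -0.04  0.04] yaw -0.18 q [-0.39 -0.08  1.7  -0.    1.52  1.3 ] F [  0.   -3.4 -26.2] gap 3.03 gf 55.0
```

View pics/s5c.png

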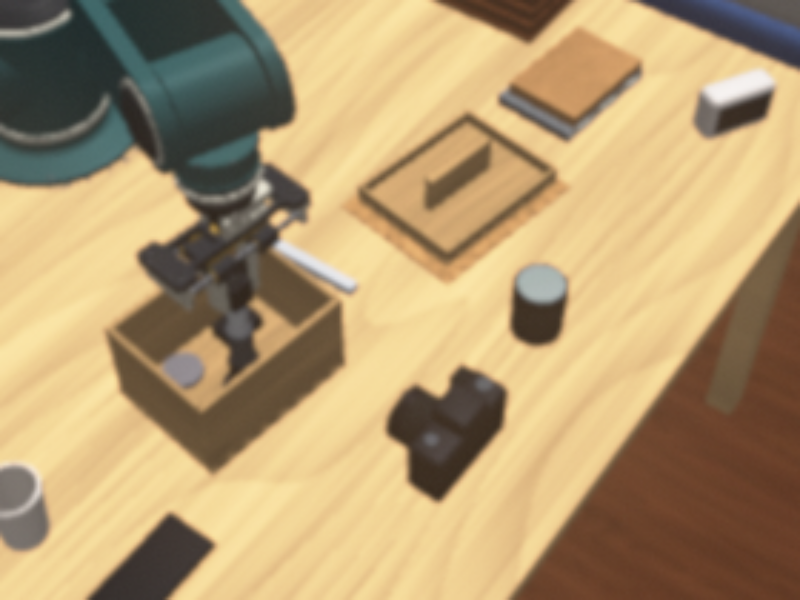

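The crop shows the mast drawn out with the head in the jaws at (235,280) and the tray flat on the mat at (455,190). The rise is 100 mm and the force jumps to 26 N without motion, so this is the second, rigid stop. One hold to check it's steady, then hand in.

Call:
arm_command(
  linear=[
    [0,0,0],
    [0,0,0],
    [0,0,0],
    [0,0,0],
    [0,0,0],
  ],
  yaw=[0,0,0,0,0],
  grip=[2.5,2.5,2.5,2.5,2.5],
)

```text
time: 17.22
ee_pos: [0.5444, -0.1975, 0.1885]
eef_rot: [0.0, 0.998, -0.063, -0.001]
contact_force: [-1.5, -3.4, -25.5]
finger_gap: 0.325
grasp_force: 55.0
```

```bash
python3 - <<'E'
from h import *
go(.5441,-.197,.188,83)
s=manip.get_state()
if s['ee_pos'][2]>.187 and -45<s['contact_force'][2]<-14 and s['finger_gap']<.34: print(manip.finish_job())
E
```

```text
t 17.22 pos [ 0.5444 -0.1975  0.1885] yang -97.19 tilt [-1.4e-03  1.0e-04 -1.0e+00] shift cm [-0.04 -0.04  0.05] yaw -0.19 q [-0.39 -0.08  1.7  -0.    1.52  1.3 ] F [ -1.5  -3.4 -25.5] gap 3.02 gf 55.0
the job is handed in; nothing more can be done
None
```

The job is handed in at 17.2 s: the tray lies flat in the middle of the mat, and the gripper is still holding the mast head at its second stop, 100 mm up.

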